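# Hold the jar mixer's dial at its third click

## Task

Remix the jar of nut spread: pick up the glass jar with the black lid using a gentle grip, stand it upright and fully down in the round seat of the jar mixer and let go of it, leaving the other things alone. Then turn the mixer's spring-return dial clockwise past its first two clicks to the third, the orange dot, and keep it held there against its spring: finish while still holding the dial.

Things in the scene. Friction and masses are not known exactly. Their poses are not given: they have to be found in the camera images.
- spread_jar: Closed glass jar of tan nut spread, black lid; upright, 64 mm diameter (lid 65 mm), 86 mm tall, 0.23 to 0.43 kg. Origin: centre of its underside, z up. Grip its side 45 to 75 mm above the underside. Thin glass: about 20 N of grip carries it; more than 45 N on a finger is too much, as is a bump or push of over 60 N when setting it down.
- mixer: Jar mixer, a grey appliance fixed to the worktop: base plate 125 x 245 mm, 21 mm high. Origin: at worktop height, 5 mm to the left of the plate's middle; x to its back, y to its left along its length, z up. Round seat at x 0, y +65 mm; at the right end a console 120 x 82 mm, 79 mm high, centred at y -85 mm, with the dial on top.
- seat (a point): Centre of the seat's rubber floor, 24 mm above the worktop; axes as the mixer's. Round it a white collar, open at the top, for the jar's foot: inner diameter 76 mm at the floor widening to 88 mm at the rim, 14 mm above the floor; outer diameter 100 mm. The seated jar stands on this floor.
- dial_top (a point): Centre of the top face of the dial's white grip bar, on its vertical axis, 111 mm above the worktop. Bar 52 mm long, 13 mm thick, 24 mm high, on a 58 mm disc. The point turns with the dial: x runs along the bar to the end with the orange line. That end points 0.62 rad anticlockwise (from above) of the mixer's +y at rest, 0.58 rad clockwise of it at the third click.
- dial (a joint): Angle of the dial in rad: 0 at rest, growing clockwise seen from above. Clicks at 0.4, 0.8 and 1.2 (third, orange dot; stop at 1.26); dots on the console grow towards it. A spring turns it back to 0 from everywhere, no click holds it: 0.12 N m at rest, 0.18 at the stop, about 0.03 more just before each click and less after. 40 N of grip on the bar is plenty.
- cup: Small espresso cup, white outside and red inside, 62 mm across, 92 mm with handle, 51 mm tall; bystander, not to be moved. Origin on its underside.
- garlic: Garlic bulb, about 60 mm across, 58 mm tall; bystander, not to be moved. Origin: centre of its underside.
- spoon: Steel teaspoon lying flat, 130 x 27 x 11 mm; bystander, not to be moved. Origin: centre of its underside, x along it.
Mind the look-alikes: they are no part of the job. Leave any blue, turquoise or yellow look-alike of the spread_jar alone.

How it is judged:
By the outcome, as a careful person would: the job done as asked, in the order asked, and still so for the second after the job is handed in, while the arm keeps its last pose, push and grip.
It also fails if it takes over 51 s, if anything falls off the work surface, if the arm or the gripper's body presses on something with over 40 N, if the wrist force passes 120 N, or if a joint passes its speed limit or range.

## Robot

A 7-joint arm with a two-finger parallel gripper is mounted at the origin on a cart in front of the work surface, level with it; the furniture and walls round the work are solid. World frame = base frame: x ahead of the robot, y to its left, z up, the work surface at z = 0. Lengths are in mm, angles in rad, forces in N, time in s.
With the tool pointing down it reaches from about 350 to 900 mm from the base axis. Payload 19.9 kg.
Tool frame: the origin (TCP) lies midway between the tips of the shut fingers; the grasp point (between the pads) lies ctrl.tcp_to_grasp behind it (ctrl.tcp_to_grasp is the distance from the TCP to the grasp point, in mm); z points along the fingers, y is the line along which they close (so a half turn about z gives the same grasp; the last joint's range is limited). The gripper opens to 85 mm and grips with 20 to 120 N. Pads are 22 mm wide; open, the fingers measure 114 mm over their backs; the gripper's body (76 mm by 85 mm) begins 54 mm behind the grasp point. The pads swing forward as they close: fully open they stand 13 mm farther back than shut.
Start: joints at [1.236, 0.417, -0.01, 1.614, 0.005, 1.111, -0.053], TCP at [180.99, -598.201, 231.26] pointing down, gripper open.
Joint ranges: [-2.81, 2.81], [-0.39, 2.02], [-1.27, 1.25], [0.06, 2.57], [-1.19, 4.33], [0.19, 2], [-2.82, 2.82]. Speed limits (rad/s): [1.89, 1.89, 2.39, 2.39, 3.01, 3.01, 3.01].

## Interface

Orientations are given as a unit quaternion [w, x, y, z].
In Python, from workcell import ctrl gives the robot as it stands. The module is installed in compiled form; this text tells all that it offers.
- The arm moves only by the tool jog_arm, never from a script. Its argument "rows" is a list that holds one entry, the list of rows, each a list of 4 numbers: the shift along the tool's x, y, z in mm, then the turn about the tool's z in rad. In form: [[[dx, dy, dz, spin], ...]]. A call has 1 to 5 rows; each row is the pose to reach, as a shift and turn from the pose commanded when the call began, along the tool's axes at that moment; what a row does not reach only later rows make up. A row lasts 1/10 s, in which the tool goes at most 50 mm and 8.59 degrees, less where a joint would pass 70% of its speed; a pose out of reach is approached as far as the arm can. A call with a gripper value outside its range is refused whole. "jaw" is the opening, from 0 (shut) to 1 (fully open), set as the call begins (left out, the last holds). The fingers move at their own pace and stop on an object; "newtons" is the grip in N (left out, the last holds). Time passes only in rows, so rows that repeat a pose let the fingers close. It gives the time, the measured TCP pose, the force, the opening and the grip force at its end, in the units of the state.
- ctrl.get_obs(): the state, without advancing time (a new reading comes with each control period).
- ctrl.read_camera(name): name is "side" or "top"; returns a dict with "pixels" (400x640x3 uint8, red, green, blue), "fx", "fy", "cx", "cy" (pixels), "R" (3x3) and "t" (3): a world point X has camera coordinates R X + t. Camera axes: x right, y down, z forward; pixel columns grow to the right and rows downward; lengths in mm; the calibration is good to about 2 mm. A picture is of the moment at which its call begins. There is no depth.
- ctrl.job_done(): hands the job in; it is judged then, once.
The state is a dict: "clock": time; "joints": joint angles; "qd": joint speeds; "joint_torque": joint torques, N m; "tcp_pos": TCP position; "eef_rot": TCP orientation; "wrist_force": force on the tool from outside, world axes, zero at the start; "ft_torque": the same for the moment, N m; "grip_width": finger opening in mm; "grip_force": force on a finger pad.
Only numpy, scipy, OpenCV 4.12 (cv2) and the standard library are available. Lean on these libraries where they do the work, as an engineer would, in place of code of your own. Each camera call takes 0.05 s, during which the arm holds its last target. There are 200 camera calls.

## Working session

There is one attempt and no reset: what is moved stays moved. The work goes in short steps, Python scripts to look and compute and a tool call to move; the robot and the scene stay as the last step left them, time stands still between calls to the robot, and variables do not carry over. Pictures are saved under pics/ and viewed, at most 10 in all, crops included, and the job is handed in when it is done.

Besides the shell and the picture viewer there is one more tool, called as a command line: name --argument value ..., lists and objects as JSON in quotes. jog_arm: Moves the arm, as the interface text tells. Its arguments: {"type":"object","properties":{"rows":{"type":"array","items":{"type":"array","items":{"type":"array","items":{"type":"number"}}}},"jaw":{"type":"number"},"newtons":{"type":"number"}},"required":["rows"]}

```bash
mkdir -p pics
cat > h.py <<'E'
import numpy as np, cv2
from workcell import ctrl
def cam(n): return ctrl.read_camera(n)
def save(c,f,box=None,k=1):
    p=c["pixels"][...,::-1]
    if box: x0,y0,x1,y1=box; p=p[y0:y1,x0:x1]
    cv2.imwrite("pics/"+f,cv2.resize(p,None,fx=k,fy=k,interpolation=cv2.INTER_CUBIC))
def ray(c,u,v,z):
    R=np.array(c["R"]);t=np.array(c["t"]);o=-R.T@t
    d=R.T@np.array([(u-c["cx"])/c["fx"],(v-c["cy"])/c["fy"],1])
    return o+d*(z-o[2])/d[2]
def proj(c,X):
    p=np.array(c["R"])@np.array(X,float)+np.array(c["t"]);return np.array([c["fx"]*p[0]/p[2]+c["cx"],c["fy"]*p[1]/p[2]+c["cy"]])
E
python3 - <<'E'
from h import *
for n in("top","side"):
    c=cam(n);save(c,n+"0.png");np.save(n+"0.npy",c,allow_pickle=True)
    print(n,c["fx"],c["cx"],c["cy"],np.round(c["R"],3).tolist(),np.round(-np.array(c["R"]).T@c["t"]))
print(ctrl.get_obs(),ctrl.tcp_to_grasp)
E
```

```text
top 479.46184069161933 315.1511786091274 197.98898267410272 [[0.009, -1.0, 0.004], [-0.979, -0.009, -0.203], [0.203, -0.002, -0.979]] [ 346.   69. 1081.]
side 395.1387664252618 322.66851410561054 204.238012628238 [[0.981, -0.193, 0.005], [-0.079, -0.422, -0.903], [0.176, 0.886, -0.429]] [ 369. -810.  551.]
{'clock': 0.1, 'joints': array([ 1.23548691,  0.41791094, -0.01031078,  1.61410846,  0.00470515,
        1.11065882, -0.05303747]), 'qd': array([ 0.0012507 , -0.00288751, -0.00132706, -0.00033829,  0.00018723,
        0.00243346, -0.00096186]), 'joint_torque': array([ 2.41646230e-03, -8.65815210e+01,  6.80711512e-01, -4.35630155e+01,
        1.93006679e-02,  4.88846563e-03,  2.85847847e-05]), 'tcp_pos': array([ 180.90897998, -597.9330678 ,  230.72718403]), 'eef_rot': array([-5.17300059e-04,  9.89230227e-01,  1.46366924e-01, -1.19600708e-04]), 'wrist_force': array([-0.57800237, -0.03663716, -0.95515536]), 'ft_torque': array([-0.04506932, -0.01084487, -0.03184608]), 'grip_force': 0.0, 'grip_width': 85.5166693983358} 18.700000000000003
```

View pics/top0.png

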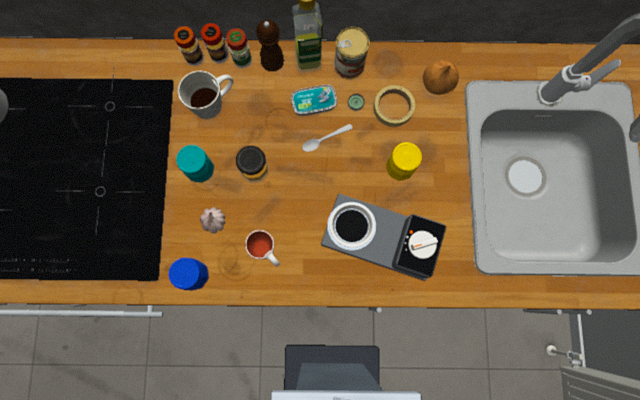

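View pics/side0.png

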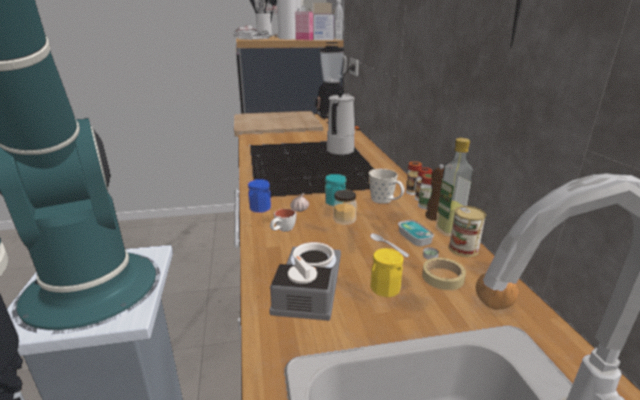

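The top view has four jar-like things: black lid (251,161), turquoise (194,163), blue (188,273) and yellow (404,160). Only the one at (251,161) has a black lid and, in the side view at (345,207), tan content, so it is the spread_jar. The seat is at (352,226) and the dial at (424,244).

Run:
```python
from h import *
c=np.load("top0.npy",allow_pickle=True).item(); s=np.load("side0.npy",allow_pickle=True).item()
a=c["pixels"][135:190,220:285,::-1]; b=c["pixels"][190:285,315:455,::-1]; d=s["pixels"][180:330,260:410,::-1]
H=480
f=lambda p:cv2.resize(p,None,fx=4,fy=4,interpolation=cv2.INTER_CUBIC)
im=np.zeros((600,800,3),np.uint8)
for p,x,y in((f(a),0,0),(f(b)[:, :540],260,0),(cv2.resize(s["pixels"][185:230,325:365,::-1],None,fx=4,fy=4),0,390)): im[y:y+p.shape[0],x:x+p.shape[1]]=p
cv2.imwrite("pics/crop1.png",im)
def mask(p,cond,box):
    m=np.zeros(p.shape[:2],np.uint8);x0,y0,x1,y1=box;m[y0:y1,x0:x1]=cond[y0:y1,x0:x1];return m
p=c["pixels"].astype(int);mx=p.max(2);mn=p.min(2)
def blobs(name,m,zs):
    n,l,st,ce=cv2.connectedComponentsWithStats(m)
    for i in range(1,n):
        if st[i,4]>8:
            k,_=cv2.findContours((l==i).astype(np.uint8),cv2.RETR_EXTERNAL,cv2.CHAIN_APPROX_NONE);k=k[0]
            e=cv2.fitEllipse(k) if len(k)>4 else None
            print(name,st[i],ce[i].round(1),e and np.round([*e[0],*e[1],e[2]],1), e and ray(c,*e[0],zs).round(1))
blobs("lid",mask(p,mx<75,(225,135,280,190)),86)
blobs("white",mask(p,mn>150,(322,190,384,255)),38)
blobs("dialw",mask(p,mn>150,(395,215,446,275)),87)
blobs("orange",mask(p,(p[...,0]-p[...,2]>70)&(p[...,0]>150),(400,215,446,275)),111)
blobs("console",mask(p,mx<60,(390,205,450,285)),79)
m=mask(p,(mx-mn<40)&(mx<140),(316,190,450,285));
m=cv2.morphologyEx(mask(p,(mx-mn<45),(316,190,450,285)),cv2.MORPH_CLOSE,np.ones((7,7)))
k,_=cv2.findContours(m,cv2.RETR_EXTERNAL,cv2.CHAIN_APPROX_NONE);k=max(k,key=cv2.contourArea)
print(cv2.approxPolyDP(k,4,True)[:,0].tolist())
for n,X in(("f",(0,0)),):pass
```

```text
lid [236 146  30  29 668] [250.2 159.9] [250.2 159.9  28.   28.8  84.7] [634.9 207.5  86. ]
lid [260 170   7   8   9] [263.1 173.9] [2.635e+02 1.735e+02 1.000e-01 9.000e-01 4.030e+01] [605. 178.  86.]
white [327 202  49  49 796] [351.1 229. ] [351.3 225.6  47.5  48.2 127.4] [501.1 -13.1  38. ]
dialw [409 231  29  27 564] [422.6 243.9] [422.3 244.1  26.6  27.1 100. ] [ 456.5 -156.6   87. ]
orange [419 215  27  10 137] [436.1 217.8] [437.9 218.1   7.3  30.6 101. ] [ 507.5 -185.2  111. ]
orange [434 233  12  42 271] [441.3 259.9] [440.7 264.2   9.2  50.7   8.3] [ 413.6 -186.8  111. ]
orange [414 244   8   3  13] [417.5 245.1] [417.5 245.1   1.5   6.9  75.8] [ 451.8 -141.3  111. ]
console [ 392  215   53   65 1484] [417.8 249.2] [419.  247.4  42.2  69.2  18.1] [ 450.5 -151.4   79. ]
[[338, 194], [322, 245], [424, 280], [432, 274], [443, 224]]
```

View pics/crop1.png

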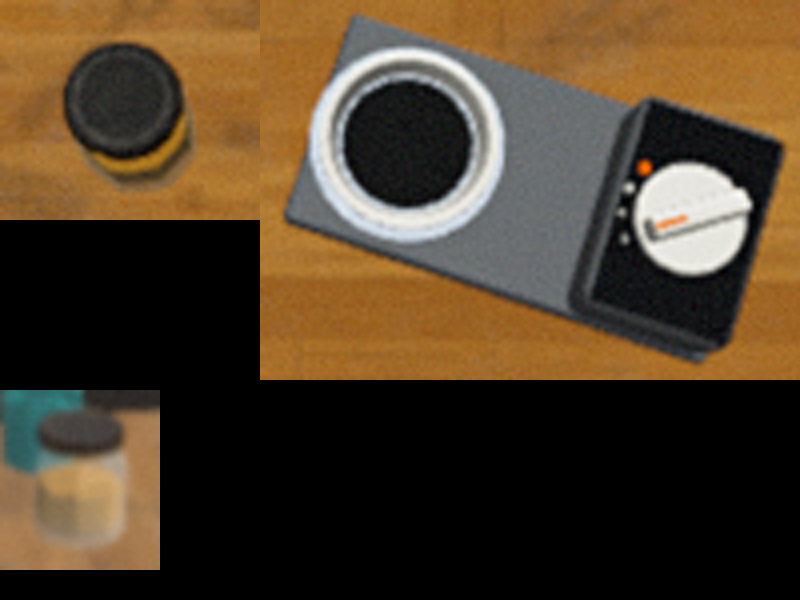

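The crop confirms it: a black lid over tan content, with no coloured look-alike. The jar is at about (636, 207), the seat at (501, -13) and the dial at (456, -157). The mixer's +y points at about 1.27 rad in world. The orange line is on the left end of the bar and the orange dot is the uppermost one.

jog_arm --rows '[[[33, -32, 0, 0], [66, -64, 0, 0], [100, -96, 0, 0], [133, -128, 0, 0], [167, -160, 0, 0]]]' --jaw 1 --newtons 22

```text
clock: 0.6
tcp_pos: [294.9, -394.9, 231.1]
eef_rot: [-0.0, 0.989, 0.146, -0.0]
wrist_force: [0.4, -0.5, 0.3]
grip_width: 85.7
grip_force: 0.0
```

jog_arm --rows '[[[33, -32, 0, 0], [66, -64, 0, 0], [100, -96, 0, 0], [133, -128, 0, 0], [167, -160, 0, 0]]]'

```text
clock: 1.1
tcp_pos: [408.4, -193.4, 231.3]
eef_rot: [0.0, 0.989, 0.146, -0.0]
wrist_force: [1.8, -0.5, 1.1]
grip_width: 85.1
grip_force: 0.0
```

jog_arm --rows '[[[33, -32, 0, 0], [66, -64, 0, 0], [100, -96, 0, 0], [133, -128, 0, 0], [167, -160, 0, 0]]]'

```text
clock: 1.6
tcp_pos: [522.0, 8.0, 231.2]
eef_rot: [0.0, 0.989, 0.146, -0.0]
wrist_force: [1.1, -0.4, 0.5]
grip_width: 85.8
grip_force: 0.0
```

```bash
cat >> h.py <<'E'
def delta(x,y,z,a,tool=None):
    "jog shift (tool axes) and spin to bring TCP to x,y,z with tool x at world angle a"
    from scipy.spatial.transform import Rotation as Ro
    o=ctrl.get_obs();w,i,j,k=o["eef_rot"];M=Ro.from_quat([i,j,k,w]).as_matrix()
    h=np.arctan2(M[1,0],M[0,0]);d=np.array([x,y,z])-o["tcp_pos"]
    s=(a-h+np.pi)%(2*np.pi)-np.pi
    print("t",round(o["clock"],2),"tcp",o["tcp_pos"].round(1),"h",h.round(3),"tilt",M[:2,2].round(4),"F",o["wrist_force"].round(1),"grip",round(o["grip_width"],1),round(o["grip_force"],1),"j7",o["joints"][6].round(2))
    print("MOVE",np.round([d[0]*np.cos(h)+d[1]*np.sin(h),d[0]*np.sin(h)-d[1]*np.cos(h),-d[2],-s],3))
E
python3 -c "
from h import *
delta(636,207.5,231,1.886)"
```

```text
t 1.6 tcp [522.    8.  231.2] h 0.293 tilt [-0.0001 -0.0001] F [ 1.1 -0.4  0.5] grip 85.8 0.0 j7 -1.48
MOVE [ 166.832 -158.025    0.226   -1.593]
```

jog_arm --rows '[[[33, -32, 0, -0.14], [66, -64, 0, -0.28], [100, -95, 0, -0.43], [133, -127, 0, -0.57], [167, -158, 0, -0.72]]]'

```text
clock: 2.1
tcp_pos: [636.2, 207.5, 231.0]
eef_rot: [-0.0, 0.873, 0.488, -0.0]
wrist_force: [0.9, -0.2, 1.5]
grip_width: 85.2
grip_force: 0.0
```

jog_arm --rows '[[[0, 0, 15, -0.14], [0, 0, 30, -0.28], [0, 0, 50, -0.43], [0, 0, 70, -0.57], [0, 0, 90, -0.72]]]'

```text
clock: 2.6
tcp_pos: [635.4, 205.8, 140.2]
eef_rot: [-0.0, 0.645, 0.764, -0.0]
wrist_force: [0.4, -0.1, -1.4]
grip_width: 85.5
grip_force: 0.0
```

```bash
python3 -c "
from h import *
delta(636,207.5,37,1.886)
c=cam('side');save(c,'side1.png',(280,120,440,240),4)"
```

```text
t 2.6 tcp [635.4 205.8 140.2] h 1.74 tilt [-0.0006 -0.0001] F [ 0.4 -0.1 -1.4] grip 85.5 0.0 j7 -0.56
MOVE [  1.596   0.861 103.171  -0.146]
```

View pics/side1.png

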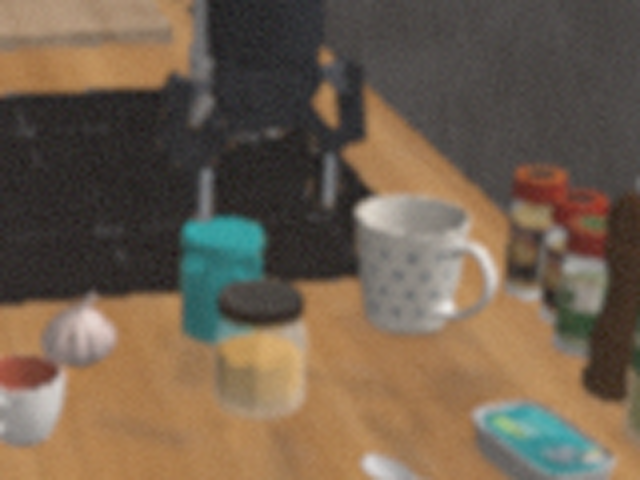

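The side crop shows the open fingers straddling above the jar, with the lid centre at crop (261,300), full-frame (345,195). I'll check this against my estimate before lowering.

```bash
python3 -c "
from h import *
c=np.load('side0.npy',allow_pickle=True).item();p=c['pixels'].astype(int)
m=np.zeros(p.shape[:2],np.uint8);m[185:203,325:365]=(p.max(2)<75)[185:203,325:365]
n,l,st,ce=cv2.connectedComponentsWithStats(m);print(st,ce)
print(proj(c,(636,207.5,86)),proj(c,(636,207.5,78)),proj(c,(646,207.5,78)))
"
```

```text
[[     0      0    640    400 255759]
 [   334    185     31     16    241]] [[319.47246822 199.50659801]
 [348.71784232 192.49792531]]
[344.40006761 193.88685566] [344.32251171 196.39882169] [347.65265168 196.14108417]
```

jog_arm --rows '[[[1, 1, 20, -0.05], [2, 2, 45, -0.1], [2, 2, 70, -0.15], [2, 2, 90, -0.15], [2, 2, 103, -0.15]]]'

```text
clock: 3.15
tcp_pos: [636.8, 207.9, 36.8]
eef_rot: [-0.0, 0.59, 0.808, -0.001]
wrist_force: [0.2, -0.0, 0.1]
grip_width: 85.3
grip_force: 0.0
```

```bash
python3 -c "
from h import *
delta(637,207.5,37,1.886)"
```

```text
t 3.15 tcp [636.8 207.9  36.8] h 1.881 tilt [-0.0014 -0.0004] F [ 0.2 -0.   0.1] grip 85.3 0.0 j7 -0.5
MOVE [-0.47   0.011 -0.189 -0.005]
```

jog_arm --rows '[[[0, 0, 0, 0], [0, 0, 0, 0], [0, 0, 0, 0], [0, 0, 0, 0], [0, 0, 0, 0]]]' --jaw 0 --newtons 22

```text
clock: 3.65
tcp_pos: [637.4, 208.1, 38.8]
eef_rot: [0.0, 0.588, 0.809, 0.0]
wrist_force: [-0.6, -1.1, 1.7]
grip_width: 65.0
grip_force: 25.8
```

jog_arm --rows '[[[0, 0, 0, 0], [0, 0, 0, 0], [0, 0, 0, 0], [0, 0, 0, 0], [0, 0, 0, 0]]]'

```text
clock: 4.15
tcp_pos: [637.5, 208.1, 38.8]
eef_rot: [0.0, 0.588, 0.809, 0.0]
wrist_force: [-1.4, -2.0, 6.6]
grip_width: 65.6
grip_force: 26.2
```

jog_arm --rows '[[[0, 0, -10, 0], [0, 0, -25, 0], [0, 0, -45, 0], [0, 0, -70, 0], [0, 0, -90, 0]]]'

```text
clock: 4.65
tcp_pos: [637.6, 208.6, 131.4]
eef_rot: [0.0, 0.588, 0.809, 0.001]
wrist_force: [0.8, 0.2, -4.7]
grip_width: 65.4
grip_force: 26.2
```

```bash
python3 -c "
from h import *
delta(501,-13,130,1.545)
c=cam('side');save(c,'side2.png',(280,120,440,240),4)"
```

```text
t 4.65 tcp [637.6 208.6 131.4] h 1.884 tilt [0.0016 0.0008] F [ 0.8  0.2 -4.7] grip 65.4 26.2 j7 -0.44
MOVE [-168.721 -198.22     1.39     0.339]
```

View pics/side2.png

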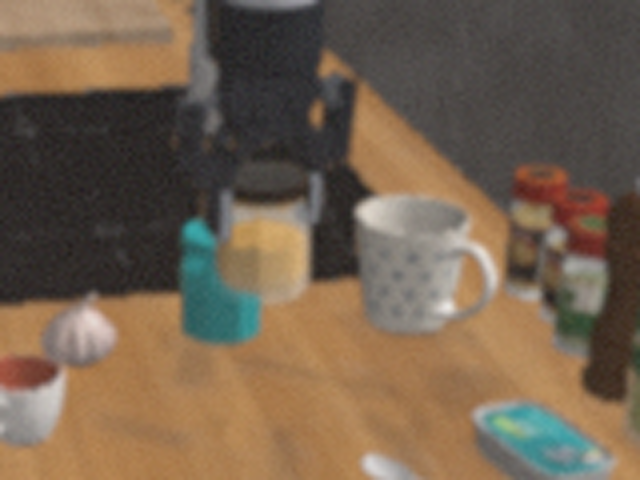

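The jar is held upright and clear of the worktop, with its underside at crop (265,295). Now to the seat.

jog_arm --rows '[[[-10, -12, 0, 0], [-26, -31, 0, 0], [-45, -53, 0, 0], [-65, -76, 0, 0], [-85, -99, 0, 0]]]'

```text
clock: 5.2
tcp_pos: [568.6, 96.1, 129.1]
eef_rot: [0.0, 0.588, 0.809, 0.0]
wrist_force: [-0.4, -0.1, -3.0]
grip_width: 64.7
grip_force: 26.2
```

jog_arm --rows '[[[-20, -23, 0, 0.06], [-40, -46, 0, 0.13], [-58, -68, 0, 0.2], [-74, -87, 0, 0.27], [-84, -99, 0, 0.34]]]'

```text
clock: 5.7
tcp_pos: [500.1, -15.2, 129.0]
eef_rot: [0.001, 0.718, 0.696, -0.0]
wrist_force: [0.2, 0.5, -2.2]
grip_width: 65.2
grip_force: 26.2
```

```bash
python3 -c "
from h import *
delta(501,-13,65,1.545)
c=cam('side');save(c,'a.png',(240,180,400,300),4);c=cam('top');
a=cv2.imread('pics/a.png')[:,:480];b=cv2.resize(c['pixels'][180:280,310:390,::-1],None,fx=4,fy=4)
im=np.zeros((480,800,3),np.uint8);im[:,:480]=a;im[:400,480:]=b;cv2.imwrite('pics/c3.png',im)"
```

```text
t 5.7 tcp [500.1 -15.2 129. ] h 1.54 tilt [ 0.0005 -0.0011] F [ 0.2  0.5 -2.2] grip 65.2 26.2 j7 -0.41
MOVE [ 2.2250e+00  8.0400e-01  6.4032e+01 -5.0000e-03]
```

View pics/c3.png

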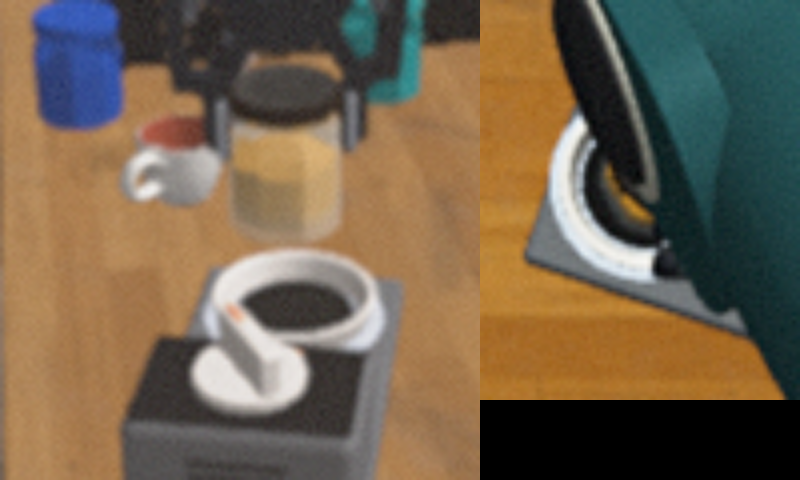

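Side view: jar centred at about column 311.5 above a seat centred at about 314. I'll refine that offset before lowering.

```bash
python3 -c "
from h import *
c=np.load('side0.npy',allow_pickle=True).item()
for X in((501,-13,38),(501,-13,24),(511,-13,38),(501,-3,38),(500.1,-15.2,130),(500.1,-15.2,92),(456.5,-156.6,111)):print(X,proj(c,X).round(1))
p=c['pixels'].astype(int)
m=np.zeros(p.shape[:2],np.uint8);m[235:275,285:345]=(p.max(2)<70)[235:275,285:345]
n,l,st,ce=cv2.connectedComponentsWithStats(m);print(st[st[:,4]>20].tolist())
q=p.min(2)
for v in(246,250,254): r=np.where(q[v,280:350]>165)[0]+280;print(v,r)
t=np.load('top0.npy',allow_pickle=True).item();p=t['pixels'].astype(int)
m=np.zeros(p.shape[:2],np.uint8);m[205:248,330:374]=(p.max(2)<70)[205:248,330:374]
n,l,st,ce=cv2.connectedComponentsWithStats(m);i=1+st[1:,4].argmax();print(st[i],ce[i],ray(t,*ce[i],24))
print(proj(t,(501,-13,24)))
"
```

```text
(501, -13, 38) [311.4 252.9]
(501, -13, 24) [311.5 257.8]
(511, -13, 38) [315.5 252.5]
(501, -3, 38) [310.7 250.7]
(500.1, -15.2, 130) [310.9 219.4]
(500.1, -15.2, 92) [311.  233.8]
(456.5, -156.6, 111) [301.2 262.3]
[[0, 0, 640, 400, 255685], [302, 251, 25, 11, 204], [285, 265, 6, 10, 31], [317, 268, 14, 7, 80]]
246 [298 299 300 301 302 303 304 305 306 307 308 309 310 311 312 313 314 326
 327 328]
250 [294 295 296 297 298 299 300 301 302 303 304 305 306 331 332 333]
254 [293 294 295 296 297 298 299 332 333 334]
[336 210  32  32 781] [351.28297055 225.58002561] [503.35500948 -14.20787052  24.        ]
[350.74741933 226.62353384]
```

jog_arm --rows '[[[1, 3, 10, 0], [1, 5, 25, 0], [1, 5, 40, 0], [1, 5, 50, 0], [1, 5, 56, 0]]]'

```text
clock: 6.3
tcp_pos: [505.3, -12.1, 70.6]
eef_rot: [-0.001, 0.716, 0.698, -0.0]
wrist_force: [-0.2, 0.8, -3.2]
grip_width: 65.1
grip_force: 26.2
```

jog_arm --rows '[[[0, 0, 1, 0], [0, 0, 3, 0], [0, 0, 5, 0], [0, 0, 6, 0], [0, 0, 7, 0]]]'

```text
clock: 6.8
tcp_pos: [506.1, -12.8, 65.4]
eef_rot: [0.0, 0.717, 0.697, 0.0]
wrist_force: [-0.3, -0.2, -4.0]
grip_width: 65.0
grip_force: 26.2
```

jog_arm --rows '[[[0, 0, 0.6, 0], [0, 0, 1.2, 0], [0, 0, 1.8, 0], [0, 0, 2.4, 0], [0, 0, 3, 0]]]'

```text
clock: 7.3
tcp_pos: [506.0, -12.7, 62.6]
eef_rot: [0.0, 0.717, 0.697, -0.0]
wrist_force: [-8.0, -1.2, 19.4]
grip_width: 65.1
grip_force: 28.3
```

jog_arm --rows '[[[0, 0, -0.5, 0], [0, 0, -0.5, 0], [0, 0, -0.5, 0], [0, 0, -0.5, 0], [0, 0, -0.5, 0]]]' --jaw 1

```text
clock: 7.8
tcp_pos: [505.9, -12.7, 62.8]
eef_rot: [-0.0, 0.717, 0.697, 0.0]
wrist_force: [0.2, -0.6, 0.7]
grip_width: 85.6
grip_force: 0.0
```

```bash
python3 -c "
from h import *
delta(506,-13,200,1.545)
c=cam('side');save(c,'c4.png',(240,180,400,300),4)"
```

```text
t 7.8 tcp [505.9 -12.7  62.8] h 1.544 tilt [-0.      0.0001] F [ 0.2 -0.6  0.7] grip 85.6 0.0 j7 -0.5
MOVE [-3.4400e-01  6.7000e-02 -1.3722e+02 -1.0000e-03]
```

View pics/c4.png

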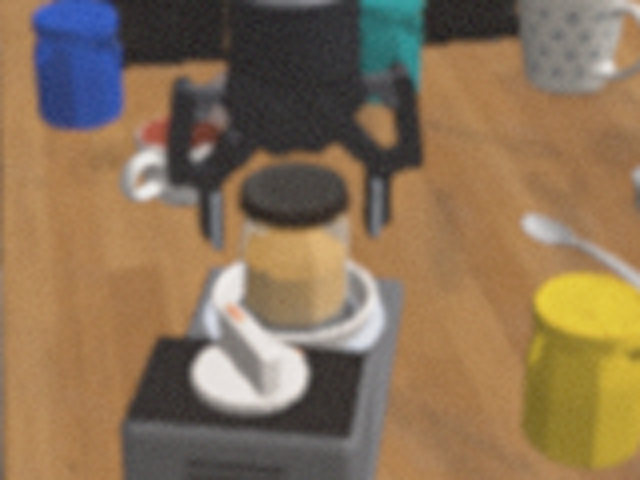

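The jar stands upright on the floor inside the collar at crop (297,250), and the fingers are open. Retreating upward; the dial's pose gets refined from both views.

jog_arm --rows '[[[0, 0, -15, 0], [0, 0, -40, 0], [0, 0, -75, 0], [0, 0, -110, 0], [0, 0, -140, 0]]]'

```text
clock: 8.35
tcp_pos: [505.9, -12.3, 205.5]
eef_rot: [0.0, 0.716, 0.698, 0.0]
wrist_force: [0.5, 0.3, -0.8]
grip_width: 85.4
grip_force: 0.0
```

```bash
python3 -c "
from h import *
s=np.load('side0.npy',allow_pickle=True).item();t=np.load('top0.npy',allow_pickle=True).item()
def f(c,box,z,th=150):
    p=c['pixels'].astype(int);x0,y0,x1,y1=box
    m=np.zeros(p.shape[:2],np.uint8);m[y0:y1,x0:x1]=(p.min(2)>th)[y0:y1,x0:x1]
    n,l,st,ce=cv2.connectedComponentsWithStats(m);i=1+st[1:,4].argmax();print(st[i],ce[i].round(1))
f(s,(280,262,320,290),87);f(t,(395,215,446,275),87)
print('side disc on z87 (302.8,273.5):',ray(s,302.8-.5,273.5-.5,87).round(1))
# orange dot and white dots, bar ends from 4x crop of top: crop origin (315,190)
for n,u,v,z in(('or dot',645,168,79),('barL',650,229,111),('barR',740,200,111),('barRb',752,208,111),('consTL',650,100,79),('consTR',783,147,79),('consBR',725,347,79),('consBL',590,305,79),('plTL',357,17,21),('plBL',287,217,21)):
    print(n,ray(t,315+(u-260)/4-.5,190+v/4-.5,z).round(1))
for n,u,v in(('sBarNearTop',270,362),('sBarFarTop',230,305)): print(n,ray(s,240+u/4-.5,180+v/4-.5,111).round(1))
delta(457,-157,160,1.89)"
```

```text
[288 262  32  20 386] [303.3 272.3]
[409 231  29  27 564] [422.6 243.9]
side disc on z87 (302.8,273.5): [ 458.  -159.2   87. ]
or dot [ 483.7 -135.1   79. ]
barL [ 448.2 -130.1  111. ]
barR [ 463.4 -176.4  111. ]
barRb [ 459.3 -182.3  111. ]
consTL [ 520.1 -138.9   79. ]
consTR [ 495.5 -208.4   79. ]
consBR [ 390.9 -173.5   79. ]
consBL [ 411.9 -104.2   79. ]
plTL [576.3  13.4  21. ]
plBL [462.6  52.4  21. ]
sBarNearTop [ 463.7 -184.8  111. ]
sBarFarTop [ 451.6 -131.6  111. ]
t 8.35 tcp [505.9 -12.3 205.5] h 1.545 tilt [0.0011 0.0001] F [ 0.5  0.3 -0.8] grip 85.4 0.0 j7 -0.32
MOVE [-145.976  -45.124   45.545   -0.345]
```

jog_arm --rows '[[[-20, -6, 0, -0.06], [-55, -17, 0, -0.13], [-90, -28, 5, -0.2], [-125, -38, 20, -0.27], [-146, -45, 45, -0.33]]]'

```text
clock: 8.85
tcp_pos: [456.8, -160.2, 159.2]
eef_rot: [0.002, 0.592, 0.806, -0.0]
wrist_force: [0.1, 0.1, -0.4]
grip_width: 85.6
grip_force: 0.0
```

```bash
python3 -c "
from h import *
delta(457.5,-157,92,1.87)"
```

```text
t 8.85 tcp [ 456.8 -160.2  159.2] h 1.874 tilt [ 0.0022 -0.0022] F [ 0.1  0.1 -0.4] grip 85.6 0.0 j7 0.27
MOVE [2.8630e+00 1.5890e+00 6.7173e+01 4.0000e-03]
```

jog_arm --rows '[[[0, 0, 15, 0], [0, 0, 35, 0], [0, 0, 52, 0], [0, 0, 60, 0], [0, 0, 60, 0]]]'

```text
clock: 9.35
tcp_pos: [457.0, -156.7, 97.7]
eef_rot: [-0.001, 0.592, 0.806, 0.0]
wrist_force: [0.1, 0.2, 0.1]
grip_width: 85.3
grip_force: 0.0
```

```bash
python3 -c "
from h import *
delta(457.5,-157,92,1.87)
c=cam('side');save(c,'c5.png',(240,180,400,300),4)"
```

```text
t 9.35 tcp [ 457.  -156.7   97.7] h 1.874 tilt [-0.0008  0.0007] F [0.1 0.2 0.1] grip 85.3 0.0 j7 0.18
MOVE [-4.470e-01  4.070e-01  5.668e+00  4.000e-03]
```

View pics/c5.png

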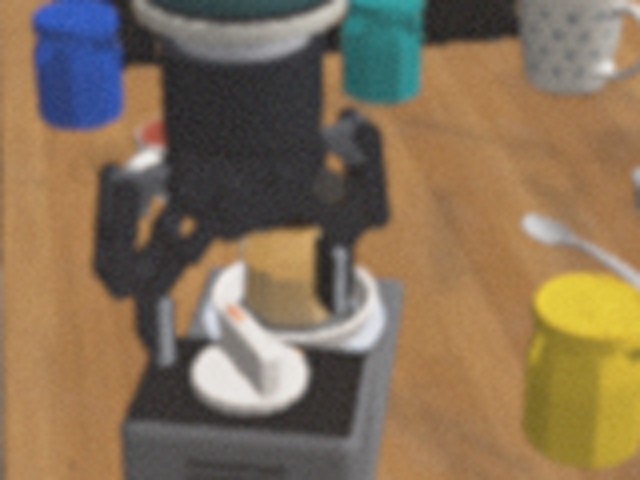

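The fingers straddle the bar: left finger at crop (165,330), right at (343,280), bar centre at (250,338). Lowering 5 mm more, closing, then turning.

jog_arm --rows '[[[0, 0.4, 2, 0], [0, 0.4, 4, 0], [0, 0.4, 5, 0], [0, 0.4, 5, 0], [0, 0.4, 5, 0]]]' --jaw 0 --newtons 40

```text
clock: 9.9
tcp_pos: [458.0, -157.2, 93.1]
eef_rot: [0.0, 0.592, 0.806, 0.0]
wrist_force: [29.3, 10.3, 4.5]
grip_width: 12.5
grip_force: 19.4
```

jog_arm --rows '[[[0, 0, 0, 0], [0, 0, 0, 0], [0, 0, 0, 0], [0, 0, 0, 0], [0, 0, 0, 0]]]'

```text
clock: 10.4
tcp_pos: [458.4, -157.0, 93.2]
eef_rot: [0.001, 0.592, 0.806, 0.001]
wrist_force: [5.3, 2.5, -0.5]
grip_width: 12.0
grip_force: 44.1
```

```bash
python3 -c "
from h import *
delta(457.5,-157,92,1.87);print(ctrl.get_obs()['ft_torque'])"
```

```text
t 10.4 tcp [ 458.4 -157.    93.2] h 1.874 tilt [0.002  0.0003] F [ 5.3  2.5 -0.5] grip 12.0 44.1 j7 0.17
MOVE [ 0.301 -0.874  1.201  0.004]
[ 0.35838606 -1.02112766  0.0042677 ]
```

jog_arm --rows '[[[0, 0.5, 0, 0.08], [0, 0.5, 0, 0.16], [0, 0.5, 0, 0.24], [0, 0.5, 0, 0.32], [0, 0.5, 0, 0.4]]]'

```text
clock: 10.9
tcp_pos: [457.6, -157.1, 93.1]
eef_rot: [-0.0, 0.742, 0.671, -0.0]
wrist_force: [-6.2, 1.1, 11.0]
grip_width: 11.9
grip_force: 45.8
```

jog_arm --rows '[[[0, 0, 0, 0.08], [0, 0, 0, 0.16], [0, 0, 0, 0.24], [0, 0, 0, 0.32], [0, 0, 0, 0.4]]]'

```text
clock: 11.4
tcp_pos: [456.8, -156.7, 93.0]
eef_rot: [-0.001, 0.86, 0.51, -0.001]
wrist_force: [-13.3, 4.1, 19.2]
grip_width: 11.8
grip_force: 46.9
```

```bash
python3 -c "
from h import *
delta(457.5,-157,92,.646);print(ctrl.get_obs()['ft_torque'])"
```

```text
t 11.4 tcp [ 456.8 -156.7   93. ] h 1.071 tilt [-0.0026  0.0001] F [-13.3   4.1  19.2] grip 11.8 46.9 j7 -0.52
MOVE [0.126 0.766 1.037 0.425]
[1.09603291 3.03275385 0.21199868]
```

jog_arm --rows '[[[0, -0.8, -0.5, 0.07], [0, -0.8, -0.5, 0.14], [0, -0.8, -0.5, 0.21], [0, -0.8, -0.5, 0.28], [0, -0.8, -0.5, 0.35]]]'

```text
clock: 11.9
tcp_pos: [456.0, -156.2, 93.1]
eef_rot: [-0.001, 0.936, 0.353, -0.001]
wrist_force: [-8.0, 4.9, 8.6]
grip_width: 11.9
grip_force: 45.2
```

```bash
python3 -c "
from h import *
delta(457.5,-157,92,.646);print(ctrl.get_obs()['ft_torque'])"
```

```text
t 11.9 tcp [ 456.  -156.2   93.1] h 0.721 tilt [-0.0026  0.0007] F [-8.   4.9  8.6] grip 11.9 45.2 j7 -0.83
MOVE [0.559 1.589 1.121 0.075]
[1.19706869 2.03939248 0.2463331 ]
```

jog_arm --rows '[[[0, 0, 0, 0.01], [0, 0, 0, 0.02], [0, 0, 0, 0.03], [0, 0, 0, 0.04], [0, 0, 0, 0.04]]]'

```text
clock: 12.4
tcp_pos: [456.0, -156.1, 93.1]
eef_rot: [-0.001, 0.942, 0.335, -0.001]
wrist_force: [-8.9, 4.2, 8.4]
grip_width: 11.2
grip_force: 45.4
```

```bash
python3 -c "
from h import *
delta(457.5,-157,92,.646);print(ctrl.get_obs()['ft_torque'])"
```

```text
t 12.4 tcp [ 456.  -156.1   93.1] h 0.684 tilt [-0.0027  0.0008] F [-8.9  4.2  8.4] grip 11.2 45.4 j7 -0.86
MOVE [0.587 1.675 1.121 0.038]
[1.13989525 2.02956855 0.14361153]
```

jog_arm --rows '[[[0, 0, 0, 0.01], [0, 0, 0, 0.02], [0, 0, 0, 0.03], [0, 0, 0, 0.03], [0, 0, 0, 0.03]]]'

```text
clock: 12.9
tcp_pos: [456.0, -156.0, 93.1]
eef_rot: [-0.001, 0.947, 0.321, -0.001]
wrist_force: [-9.1, 5.3, 8.7]
grip_width: 12.0
grip_force: 45.4
```

```bash
python3 -c "
from h import *
delta(457.5,-157,92,.646);print(ctrl.get_obs()['ft_torque'])"
```

```text
t 12.9 tcp [ 456.  -156.    93.1] h 0.654 tilt [-0.0028  0.0008] F [-9.1  5.3  8.7] grip 12.0 45.4 j7 -0.89
MOVE [0.617 1.718 1.125 0.008]
[1.28968516 2.10382134 0.20215978]
```

```bash
python3 -c "
from h import *
for i in range(4): c=cam('side');print(ctrl.get_obs()['ft_torque'].round(3))
t=cam('top')
a=cv2.resize(c['pixels'][200:300,260:350,::-1],None,fx=4,fy=4);b=cv2.resize(t['pixels'][190:290,325:455,::-1],None,fx=3.3,fy=3.3)
im=np.zeros((400,800,3),np.uint8);im[:,:360]=a;im[:b.shape[0],360:360+b.shape[1]]=b;cv2.imwrite('pics/c6.png',im)"
```

```text
[1.308 2.095 0.23 ]
[1.241 2.121 0.193]
[1.266 2.048 0.191]
[1.216 2.114 0.158]
```

View pics/c6.png

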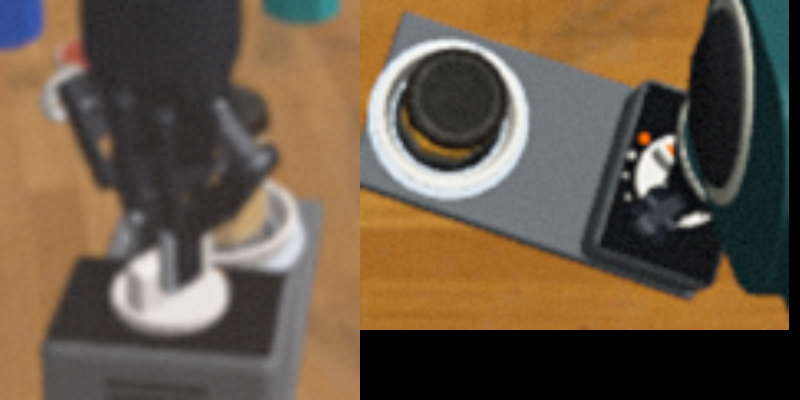

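jog_arm --rows '[[[0, 0, 0, 0.01], [0, 0, 0, 0.02], [0, 0, 0, 0.02], [0, 0, 0, 0.02], [0, 0, 0, 0.02]]]'

```text
clock: 13.65
tcp_pos: [455.9, -156.0, 93.1]
eef_rot: [-0.001, 0.95, 0.312, -0.001]
wrist_force: [-9.3, 5.5, 8.9]
grip_width: 11.6
grip_force: 45.5
```

```bash
python3 -c "
from h import *
delta(457.5,-157,92,.646)
for i in range(4): cam('side');print(ctrl.get_obs()['ft_torque'].round(3))"
```

```text
t 13.65 tcp [ 455.9 -156.    93.1] h 0.634 tilt [-0.0028  0.0008] F [-9.3  5.5  8.9] grip 11.6 45.5 j7 -0.91
MOVE [ 0.678  1.729  1.136 -0.012]
[1.272 2.124 0.233]
[1.316 2.128 0.179]
[1.337 2.109 0.219]
[1.345 2.199 0.198]
```

The picture shows the jar seated in the collar at (455,95), and the bar's orange end now pointing near the orange dot at (645,138). I'll turn until the end stop is felt.

jog_arm --rows '[[[0, 0, 0, 0.01], [0, 0, 0, 0.02], [0, 0, 0, 0.02], [0, 0, 0, 0.02], [0, 0, 0, 0.02]]]'

```text
clock: 14.35
tcp_pos: [455.9, -156.0, 93.1]
eef_rot: [-0.001, 0.953, 0.302, -0.001]
wrist_force: [-9.4, 5.2, 9.2]
grip_width: 11.8
grip_force: 45.5
```

```bash
python3 -c "
from h import *
delta(457.5,-157,92,.646)
print(np.mean([(cam('side'),ctrl.get_obs()['ft_torque'])[1] for i in range(4)],0).round(3))"
```

```text
t 14.35 tcp [ 455.9 -156.    93.1] h 0.614 tilt [-0.0029  0.0009] F [-9.4  5.2  9.2] grip 11.8 45.5 j7 -0.93
MOVE [ 0.707  1.756  1.141 -0.032]
[1.364 2.211 0.186]
```

jog_arm --rows '[[[0, 0, 0, 0.01], [0, 0, 0, 0.02], [0, 0, 0, 0.02], [0, 0, 0, 0.02], [0, 0, 0, 0.02]]]'

```text
clock: 15.05
tcp_pos: [455.9, -155.9, 93.1]
eef_rot: [-0.001, 0.956, 0.293, -0.001]
wrist_force: [-9.1, 4.9, 8.7]
grip_width: 12.1
grip_force: 45.8
```

```bash
python3 -c "
from h import *
delta(457.5,-157,92,.646)
print(np.mean([(cam('side'),ctrl.get_obs()['ft_torque'])[1] for i in range(4)],0).round(3))"
```

```text
t 15.05 tcp [ 455.9 -155.9   93.1] h 0.595 tilt [-0.0029  0.0008] F [-9.1  4.9  8.7] grip 12.1 45.8 j7 -0.94
MOVE [ 0.73   1.774  1.132 -0.051]
[1.351 2.153 0.546]
```

The stop was felt (moment jumped to 0.55 N m at tool angle 0.595), so the dial is at about 1.26. Easing back a touch, well short of the 1.2 click.

jog_arm --rows '[[[0, 0, 0, -0.01], [0, 0, 0, -0.015], [0, 0, 0, -0.015], [0, 0, 0, -0.015], [0, 0, 0, -0.015]]]'

```text
clock: 15.75
tcp_pos: [455.9, -155.9, 93.1]
eef_rot: [-0.001, 0.954, 0.3, -0.001]
wrist_force: [-10.4, 5.3, 10.3]
grip_width: 12.0
grip_force: 45.6
```

```bash
python3 -c "
from h import *
delta(457.5,-157,92,.646)
print(np.mean([(cam('side'),ctrl.get_obs()['ft_torque'])[1] for i in range(4)],0).round(3))
print(ctrl.job_done())"
```

```text
t 15.75 tcp [ 455.9 -155.9   93.1] h 0.609 tilt [-0.003   0.0009] F [-10.4   5.3  10.3] grip 12.0 45.6 j7 -0.93
MOVE [ 0.721  1.792  1.109 -0.037]
[1.384 2.195 0.197]
the job is handed in; nothing more can be done
None
```

The jar stands upright in the mixer seat and released, and I handed the job in at about 16 s with the gripper still holding the dial just short of its end stop, at an estimated 1.25 rad (third click is 1.2).

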